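Release the stage lock of a measuring table

TASK

Unlock the measuring stage: press its spring safety catch (the long flat thumb bar) right down with one fingertip and keep it down, and meanwhile with the other fingertip push the bolt by its upright tab all the way out of the keeper, to its end stop on the robot's right. Then let the catch spring back up into the bolt's last notch and take the hand away clear of everything. Nothing is to be pinched or picked up, and the things standing and lying around are left where they are.

Things in the scene. Friction and masses are not known exactly. Their poses are not given: they have to be found in the camera images.
- stage: Measuring stage fixed to the bench. Origin: bench height, under the middle of its lock. x: across the lock to the carriage (away from the robot), y: left along the bolt, z up. Grey base plate x -60 to 270, y +-150 mm, top 20 mm high. Aluminium carriage from x 60 mm on, 66 mm high with its glass. Two bolt guides at x 10 to 41, y -50 and +46 mm, 42 mm high.
- keeper (a point): Top of the keeper, the aluminium lug on the carriage that the shut bolt passes through: it fills x 10 to 60, y 60 to 78 mm of the stage frame, up to 60 mm above the bench; the point is at x 49, y 69 mm.
- catch_top (a point): Centre of the top face of the catch's thumb bar: flat steel, 120 mm long (stage y -52 to +67), 22 mm wide (stage x -35 to -13), level, 52 mm above the bench at rest. It goes straight down with the catch. Pressing anywhere along it works and a fingertip can slide along it; only two screw heads, 9 mm wide at y -45 and +60 mm, stand 2.5 mm proud.
- catch (a joint): How far the catch is pressed down, in m: 0 up, 0.008 right down at its stop. Its spring gives about 4 N at rest, 7 N right down. An arm of it stands in a notch of the bolt and blocks it; from 5 mm down the bolt is free. The bolt has three notches (shut, half-way at 0.015, open at 0.030): a catch let go half-way drops in and blocks it again.
- bolt_tab (a point): Middle of the upper edge of the bolt's bent-up tab, an upright steel plate 30 mm wide (stage x 10 to 40), 7 mm thick (along y), 79 mm high above the bench. It moves with the bolt; shut, it is at stage y 0. The bolt's flat bar runs along y below it (x 12 to 32), its top 38 mm above the bench, so a fingertip beside the tab can reach down to there (42 mm over the guides).
- bolt (a joint): How far the bolt is drawn, in m, along the stage's -y (to the right): 0 shut in the keeper, 0.030 fully open at its end stop. It slides with about 2.5 N of friction and stays where it is left. Shut or open it has about 1.5 mm of play past the catch.
- ring_gauge: plain steel ring gauge, 60 mm across, 20 mm high, on the stage's glass; not part of the job. Origin at the centre of its underside.
- bush: turned brass bush, 24 mm across, 32 mm high, standing on the stage's base plate near its right end; not part of the job. Origin at the centre of its underside.
- gauge_block: upright steel gauge block 9 x 30 x 35 mm, standing on the stage's base plate near its left end; not part of the job. Origin at the centre of its underside.
- pen: black pen with a blue cap, 155 mm long, lying on the bench on the near side of the stage; not part of the job. Origin at the centre of its underside.
- micrometer: outside micrometer with grey frame and metal barrel, about 120 mm long, lying on the bench to the left of the stage; not part of the job. Origin at the centre of its underside.
- caliper: digital caliper, 210 mm long, lying on the bench far to the left; not part of the job. Origin at the centre of its underside.
- loupe: black magnifier loupe, 44 mm across, 40 mm high, on the bench to the right; not part of the job. Origin at the centre of its underside.
- cleaner: white bottle of lens cleaner, 50 mm across, 130 mm high, on the bench to the right; not part of the job. Origin at the centre of its underside.

How it is judged:
On the way, in this order (a step that is already met when the one before it is completed fails the run):
1. the catch is pressed down by a fingertip with the bolt still shut (value of joint catch above 0.003 m and value of joint bolt below 0.005 m and contact force between the fingers and catch above 0.5 N).
2. the bolt is half drawn with the catch held down by a fingertip (value of joint catch above 0.004 m and value of joint bolt between 0.014 and 0.026 m and contact force between the fingers and catch above 0.5 N).
3. the bolt is fully open with the catch still held down (value of joint catch above 0.004 m and value of joint bolt above 0.0283 m and contact force between the fingers and catch above 0.5 N), for 0.05 s.
At the end, for the whole second after the job is handed in: The bolt is drawn to within 1.7 mm of its end stop (joint above 0.0283 m) and the catch is back up (joint below 0.0015 m), standing in the open notch; the hand is clear (value of joint bolt above 0.0283 m and value of joint catch below 0.0015 m); the robot touches nothing.
It fails at once if the catch was let up while the bolt was part-way (value of joint bolt between 0.006 and 0.024 m and value of joint catch below 0.003 m).
It fails at once if a thing standing or lying around was shifted by more than 15 mm or lifted (distance of any of ring_gauge, bush, gauge_block, pen, micrometer, caliper, loupe, cleaner from where it was at the start of the episode above 0.015 m).
It fails at once if a thing standing around was knocked over (angle between any of ring_gauge, bush, gauge_block, loupe, cleaner's own z axis and vertical above 0.5 rad).
It also fails if it takes over 38 s, if anything falls off the work surface, if the arm or the gripper's body presses on something with over 40 N, if the wrist force passes 120 N, or if a joint passes its speed limit or range.

ROBOT

A 6-joint arm with a two-finger parallel gripper is mounted at the origin on the work surface. World frame = base frame: x ahead of the robot, y to its left, z up, the work surface at z = 0. Lengths are in m, angles in rad, forces in N, time in s.
With the tool pointing down it reaches from about 0.35 to 0.775 m from the base axis. Payload 7.3 kg.
Tool frame: the origin (TCP) lies midway between the tips of the shut fingers; the grasp point (between the pads) lies 19 mm behind it; z points along the fingers, y is the line along which they close (so a half turn about z gives the same grasp; the last joint's range is limited). The gripper opens to 92 mm and grips with 3 to 60 N. Pads are 19 mm wide; open, the fingers measure 130 mm over their backs; the gripper's body (75 mm by 190 mm) begins 47 mm behind the grasp point.
Start: joints at [1.036, 0.342, 1.524, -0, 1.275, -0.146], TCP at [0.199, 0.486, 0.204] pointing down, gripper open.
Joint ranges: [-2.53, 2.53], [-0.77, 2.02], [0.04, 2.7], [-1, 4.14], [0.28, 2.66], [-3.11, 3.11]. Speed limits (rad/s): [2.57, 2.57, 3.14, 3.14, 3.14, 3.14].

INTERFACE

Orientations are given as [roll, pitch, yaw] about the fixed x, y, z axes, in that order (R = Rz(yaw) Ry(pitch) Rx(roll)).
In Python, from cell import monitor, vision, workorder gives the robot as it stands.
- The arm moves only by the tool move_arm, never from a script. Its argument "rows" is a list of rows, each a list of 5 numbers: the shift along the world's x, y, z in mm, then the turn about the world's z in rad, then the closure, from -1 (fully open) to 1 (shut). A call has 1 to 12 rows; each row shifts and turns the commanded pose from where the row before left it; what a row does not reach is not made up. A row lasts 1/10 s, in which the tool goes at most 50 mm and 8.59 degrees, less where a joint would pass 70% of its speed; a pose out of reach is approached as far as the arm can. A call is refused whole if a number of a shift passes 50 or a number of a turn 0.15, either way. A call with a gripper value outside its range is refused whole. The fingers move at their own pace and stop on an object; "newtons" is the grip in N (left out, the last holds). Time passes only in rows, so rows that do not move let the fingers close. It gives the time, the measured TCP pose, the force, the opening and the grip force at its end, in the units of the state.
- monitor.observe(): the state, without advancing time (a new reading comes with each control period).
- vision.read_camera(name): name is "scene" or "top"; returns the picture (480x640x3 uint8, red, green, blue); there is no depth.
- vision.get_calibration(name): a dict with "K" (3x3 intrinsics, pixels), "k1" (the pictures are not rectified: a ray, as slopes to the right and down, at radius r is drawn at 1 + k1 r^2 times it, then the intrinsics apply), "T" (4x4, takes a point from camera to world coordinates). Camera axes: x right, y up, looking along -z (the intrinsics and any distortion apply to the point x, -y, -z); pixel columns grow to the right and rows downward; lengths in m; the calibration is good to about 2 mm. A picture is of the moment at which its call begins. get_calibration takes no time and is no camera call.
- workorder.hand_in(): hands the job in; it is judged then, once.
The state is a dict: "time": time; "qpos": joint angles; "qvel": joint speeds; "joint_efforts": joint torques, N m; "tool_pos": TCP position; "tool_rot": TCP orientation; "contact_force": force on the tool from outside, world axes, zero at the start; "torque": the same for the moment, N m; "opening": finger opening in m; "grip_force": force on a finger pad.
Only numpy, scipy, OpenCV 4.12 (cv2) and the standard library are available. Lean on these libraries where they do the work, as an engineer would, in place of code of your own. Each camera call takes 0.05 s, during which the arm holds its last target. There are 200 camera calls.

## Working session

There is one attempt and no reset: what is moved stays moved. The work goes in short steps, Python scripts to look and compute and a tool call to move; the robot and the scene stay as the last step left them, time stands still between calls to the robot, and variables do not carry over. Pictures are saved under pics/ and viewed, at most 10 in all, crops included, and the job is handed in when it is done.

Besides the shell and the picture viewer there is one more tool, called after "Request:" by a JSON object that holds its "op" and its "data". move_arm: Moves the arm, as the interface text tells. Its arguments: {"type":"object","properties":{"rows":{"type":"array","items":{"type":"array","items":{"type":"number"}}},"newtons":{"type":"number"}},"required":["rows"]}

```bash
mkdir -p pics
python3 - <<'E'
from cell import monitor, vision
import cv2
for n in("scene","top"):
    im=vision.read_camera(n); cv2.imwrite(f"pics/{n}0.png",im[:,:,::-1])
    c=vision.get_calibration(n); print(n,c)
print(monitor.observe())
E
```

```text
scene {'K': array([[563.60372024,   0.        , 326.26864266],
       [  0.        , 563.60372024, 239.18040621],
       [  0.        ,   0.        ,   1.        ]]), 'k1': -0.15643296062523163, 'T': array([[-0.88432969, -0.28523135,  0.36959989,  1.16504637],
       [ 0.46631901, -0.5778581 ,  0.66979594,  1.06397618],
       [ 0.02252949,  0.76467189,  0.64402587,  1.09088134],
       [ 0.        ,  0.        ,  0.        ,  1.        ]])}
top {'K': array([[499.66218323,   0.        , 311.6915068 ],
       [  0.        , 499.66218323, 242.19085185],
       [  0.        ,   0.        ,   1.        ]]), 'k1': -0.09867400233435857, 'T': array([[ 0.00947949,  0.97970753, -0.20020813,  0.33313991],
       [-0.99994758,  0.01006233,  0.00189376,  0.00307717],
       [ 0.00386989,  0.20017968,  0.97975156,  1.35195695],
       [ 0.        ,  0.        ,  0.        ,  1.        ]])}
{'time': 0.1, 'qpos': array([ 1.03601701e+00,  3.42630525e-01,  1.52489611e+00,  4.05714902e-06,
        1.27538845e+00, -1.46032262e-01]), 'qvel': array([ 0.00127052, -0.00071124, -0.00070924,  0.00085763,  0.00105161,
       -0.00078288]), 'joint_efforts': array([ 1.38727242e-03, -4.32005560e+01, -2.44695568e+01,  7.18360953e-02,
        5.25016047e-02, -5.06097172e-05]), 'tool_pos': array([0.19878939, 0.48550062, 0.20293502]), 'tool_rot': array([-3.14028486e+00, -1.96271447e-04,  2.75284429e+00]), 'contact_force': array([ 0.21887669, -0.17447122,  0.55038224]), 'torque': array([ 0.00199704, -0.0013804 ,  0.03689292]), 'grip_force': 0.0, 'opening': 0.09213073221119107}
```

View pics/top0.png

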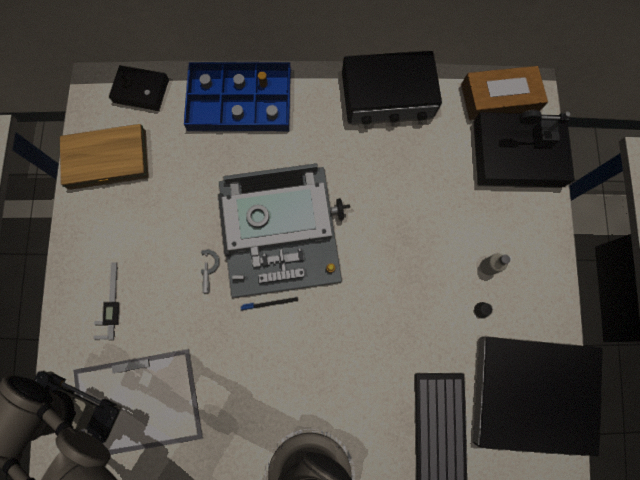

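View pics/scene0.png

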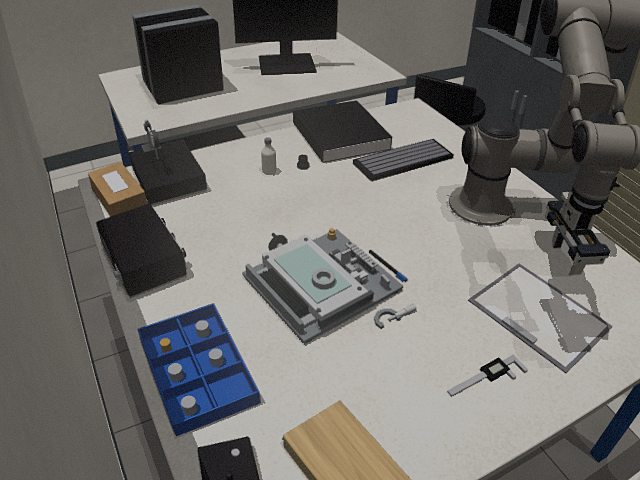

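The top view shows the stage with its near plate corners around (232,297) and (341,282), the catch bar around (282,275), the bush at (330,268) and the pen at (270,303). In the scene view the lock is around (365,265). I'll enlarge both.

Run:
```python
import cv2
a=cv2.imread("pics/top0.png")[235:305,215:350]; cv2.imwrite("pics/top0c.png",cv2.resize(a,None,fx=5.9,fy=5.9,interpolation=cv2.INTER_CUBIC))
b=cv2.imread("pics/scene0.png")[220:320,300:415]; cv2.imwrite("pics/scene0c.png",cv2.resize(b,None,fx=6,fy=6,interpolation=cv2.INTER_CUBIC))
```

```text
(no output)
```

View pics/top0c.png

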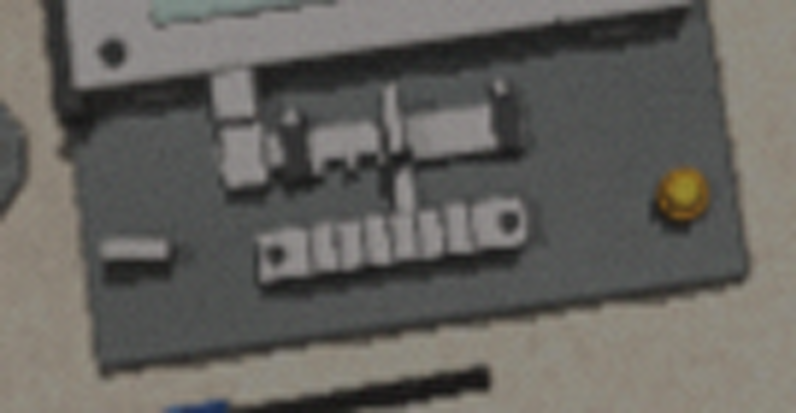

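View pics/scene0c.png

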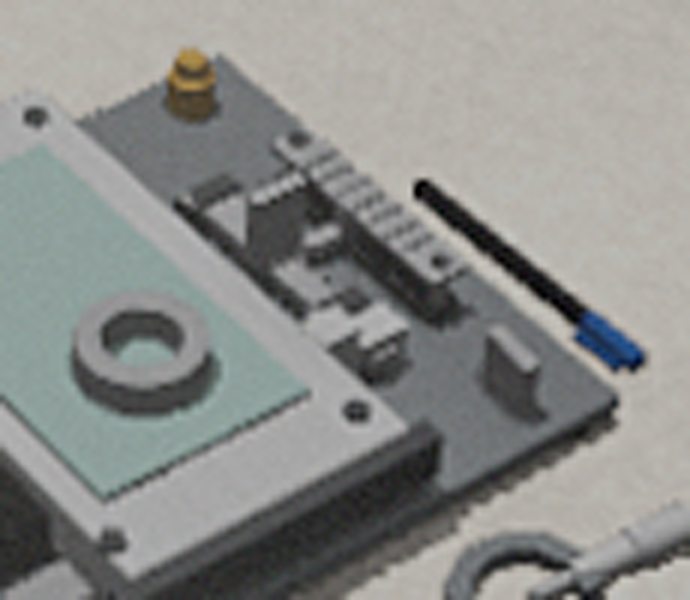

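The top crop shows the screw heads at (277,255) and (509,221), near plate corners at (103,372) and (745,277), and the tab's upper edge at about (390,85)–(398,152). In the scene crop the screws are at (440,262) and (298,138).

```bash
cat > h.py <<'E'
import numpy as np, cv2
from cell import vision
def ray(n,u,v):
    c=vision.get_calibration(n);K=c["K"]
    p=cv2.undistortPoints(np.array([[[u,v]]],float),K,np.array([c["k1"],0,0,0,0.]))[0,0]
    T=c["T"]; return T[:3,3],T[:3,:3]@np.array([p[0],-p[1],-1])
def plane(n,u,v,z):
    o,d=ray(n,u,v); return o+d*(z-o[2])/d[2]
def tri(a,b):
    (o,d),(p,e)=ray("top",*a),ray("scene",*b)
    s=np.linalg.lstsq(np.c_[d,-e],p-o,rcond=None)[0]
    A,B=o+d*s[0],p+e*s[1]; return (A+B)/2,np.linalg.norm(A-B)
def proj(n,P):
    c=vision.get_calibration(n);T=c["T"];q=T[:3,:3].T@(np.asarray(P)-T[:3,3]);q=q*[1,-1,-1]
    x=q[:2]/q[2]; x=x*(1+c["k1"]*(x@x)); return c["K"][:2,:2]@x+c["K"][:2,2]
E
python3 - <<'E'
from h import *
np.set_printoptions(precision=4,suppress=True)
t=lambda x,y:((x+.5)/5.9-.5+215,(y+.5)/5.9-.5+235)
s=lambda x,y:((x+.5)/6-.5+300,(y+.5)/6-.5+220)
print(tri(t(277,255),s(440,262)),tri(t(509,221),s(298,138)))
L=plane("top",*t(277,255),.0545);R=plane("top",*t(509,221),.0545)
Ls=plane("scene",*s(440,262),.0545);Rs=plane("scene",*s(298,138),.0545)
print("screws top",L,R,np.linalg.norm(L-R),"scene",Ls,Rs,np.linalg.norm(Ls-Rs))
A=plane("top",*t(103,372),.02);B=plane("top",*t(745,277),.02);print("corners",A,B,np.linalg.norm(A-B))
As=plane("scene",*s(616,400),.02);Bs=plane("scene",*s(221,57),.02);print("corners scene",As,Bs,np.linalg.norm(As-Bs))
for nm,l,r,x,yl,yr in(("screws",(L+Ls)/2,(R+Rs)/2,-.024,.06,-.045),("corn",(A+As)/2,(B+Bs)/2,-.06,.15,-.15)):
    d=(l-r)[:2];yaw=np.arctan2(-d[0],d[1]);Rm=np.array([[np.cos(yaw),-np.sin(yaw)],[np.sin(yaw),np.cos(yaw)]])
    o=((l+r)/2)[:2]-Rm@[x,(yl+yr)/2];print(nm,yaw,o)
T1=plane("top",*t(390,85),.079);T2=plane("top",*t(398,152),.079);print("tab",T1,T2,(T1+T2)/2)
E
```

```text
(array([0.5022, 0.1309, 0.0525]), np.float64(0.000270009297631584)) (array([0.5184, 0.0281, 0.0542]), np.float64(0.00036618635576434323))
screws top [0.5019 0.1308 0.0545] [0.5182 0.0282 0.0545] 0.10392763427395292 scene [0.5036 0.1327 0.0545] [0.5187 0.0283 0.0545] 0.10546262430550522
corners [0.4521 0.2116 0.02  ] [ 0.4985 -0.0787  0.02  ] 0.2939921595076354
corners scene [0.4582 0.2162 0.02  ] [ 0.501 -0.078  0.02 ] 0.2972582134217563
screws 0.15055502687276834 [0.5355 0.0762]
corn 0.15122246203316253 [0.5368 0.0768]
tab [0.5744 0.0809 0.079 ] [0.5446 0.0767 0.079 ] [0.5595 0.0788 0.079 ]
```

Both views agree: the stage yaw is about 0.151 rad and the origin is about (0.536, 0.076). The predicted tab position (0.561, 0.080) matches the measured one.

Plan: set the closing axis along stage x with about 30 mm opening. One fingertip goes on the bar and the other beside the tab on its +y side. I'll press down, then slide along stage -y.

Request:
{"op": "move_arm", "data": {"rows": [[28,-32,-4,-0.086,0.35],[28,-32,-4,-0.086,0.35],[28,-32,-4,-0.086,0.35],[28,-32,-4,-0.086,0.35],[28,-32,-4,-0.086,0.35],[28,-32,-4,-0.086,0.35],[28,-32,-4,-0.086,0.35],[28,-32,-4,-0.086,0.35],[28,-32,-4,-0.086,0.35],[28,-32,-4,-0.086,0.35],[28,-32,-4,-0.086,0.35],[26,-35,-4,-0.085,0.35]]}}

```text
time: 1.3
tool_pos: [0.5339, 0.0974, 0.1551]
tool_rot: [-3.141, -0.0, 1.718]
contact_force: [0.9, 0.8, -0.3]
opening: 0.0297
grip_force: 0.0
```

Request:
{"op": "move_arm", "data": {"rows": [[0,0,-10,0,0.35],[0,0,-20,0,0.35],[0,0,-20,0,0.35],[0,0,0,0,0.35],[0,0,0,0,0.35]]}}

```text
time: 1.8
tool_pos: [0.5325, 0.0993, 0.1055]
tool_rot: [-3.141, -0.0, 1.723]
contact_force: [0.5, -0.3, 0.6]
opening: 0.0301
grip_force: 0.0
```

Run:
```python
from h import *
im=vision.read_camera("scene"); im=np.ascontiguousarray(im[:,:,::-1])
cv2.imwrite("pics/s1.png",cv2.resize(im[190:310,290:430],None,fx=5,fy=5,interpolation=cv2.INTER_CUBIC))
im=vision.read_camera("top")[:,:,::-1]
cv2.imwrite("pics/t1.png",cv2.resize(im[215:305,215:350],None,fx=5.9,fy=5.9,interpolation=cv2.INTER_CUBIC))
```

```text
(no output)
```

View pics/s1.png

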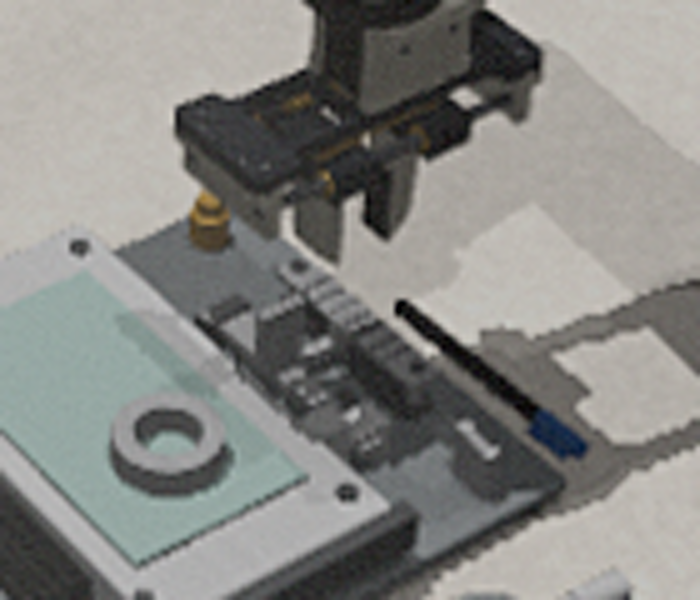

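The fingers stand over the lock with the body well clear: the tips appear at about (320,255) and (388,235) in the crop. The bolt tab stays shut and no object has been disturbed. I'll check where the tips sit against the measured pose.

Run:
```python
from h import *
from cell import monitor
s=monitor.observe();p=s["tool_pos"];a=s["tool_rot"][2]-np.pi/2
d=np.array([np.cos(a),np.sin(a),0])
for k in(.0245,-.0245):print((proj("scene",p+k*d)-[290,190])*5)
R=np.array([[np.cos(.151),-np.sin(.151)],[np.sin(.151),np.cos(.151)]])
print("stage xy",R.T@(p[:2]-[.536,.0763]),s["contact_force"])
```

```text
[306.59014196 291.11901605]
[377.37964503 257.00774613]
stage xy [0.00096658 0.02308566] [ 0.07210884  0.65947058 -1.22406063]
```

Run:
```python
from h import *
from cell import monitor
s=monitor.observe();p=s["tool_pos"];a=s["tool_rot"][2]-np.pi/2
d=np.array([np.cos(a),np.sin(a),0]);e=np.array([-d[1],d[0],0])
im=cv2.resize(cv2.imread("pics/s1.png"),None,fx=2.4,fy=2.4,interpolation=cv2.INTER_CUBIC)
for k in(.015,.034,-.015,-.034):
  for w in(-.0095,.0095):
    q=(proj("scene",p+k*d+w*e)-[290,190])*12+6
    cv2.circle(im,tuple(int(v) for v in q),4,(0,0,255),-1)
cv2.imwrite("pics/s1b.png",im[350:850,500:1200])
```

```text
(no output)
```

View pics/s1b.png

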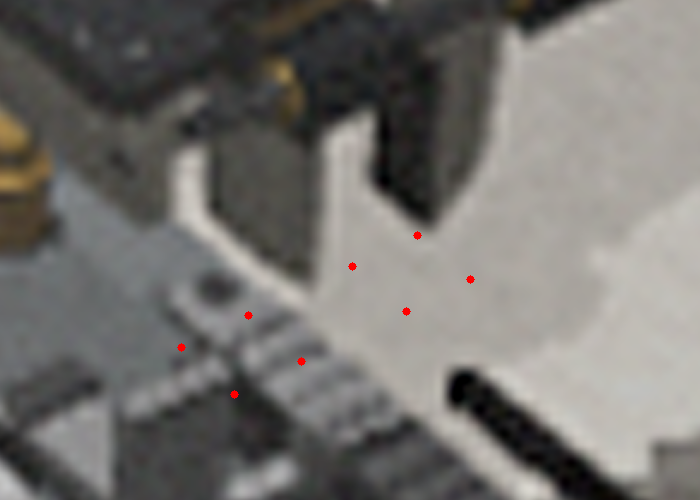

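View pics/t1.png

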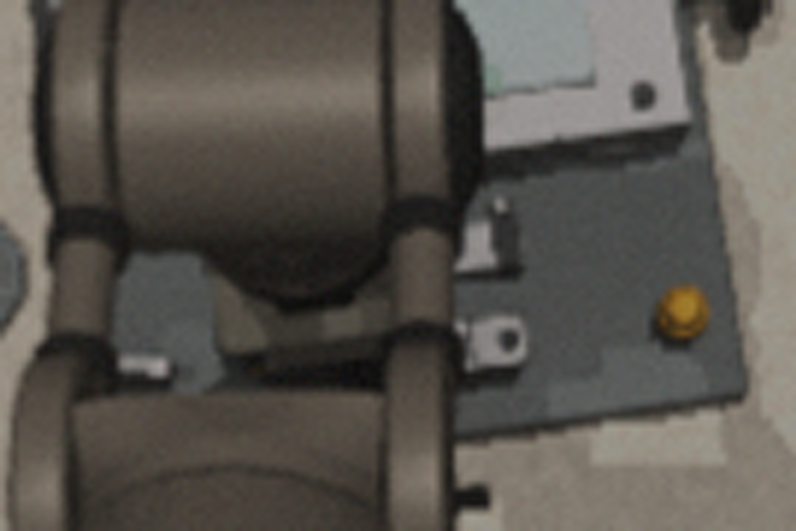

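The top view is blocked by the arm. In the scene view both inner tip corners, (430,225) and (310,285), sit about 80 px (≈7 camera px) above my predictions. So the opened tips appear to ride about 19 mm above the TCP. I'll descend by force to confirm the height.

Request:
{"op": "move_arm", "data": {"rows": [[0,0,-10,0,0.35],[0,0,-10,0,0.35],[0,0,-10,0,0.35],[0,0,-10,0,0.35],[0,0,-5,0,0.35],[0,0,0,0,0.35]]}}

```text
time: 2.5
tool_pos: [0.5324, 0.0988, 0.0594]
tool_rot: [-3.14, -0.0, 1.722]
contact_force: [0.5, 0.1, 0.0]
opening: 0.03
grip_force: 0.0
```

Run:
```python
from h import *
from cell import monitor
s=monitor.observe();print(s["tool_pos"],s["contact_force"],s["torque"])
im=vision.read_camera("scene")[:,:,::-1]
cv2.imwrite("pics/s2.png",cv2.resize(im[210:285,320:410],None,fx=8,fy=8,interpolation=cv2.INTER_CUBIC))
```

```text
[0.53237864 0.09877535 0.0594317 ] [0.53661989 0.0629565  0.00860697] [-0.09643155  0.0462952   0.00969414]
```

View pics/s2.png

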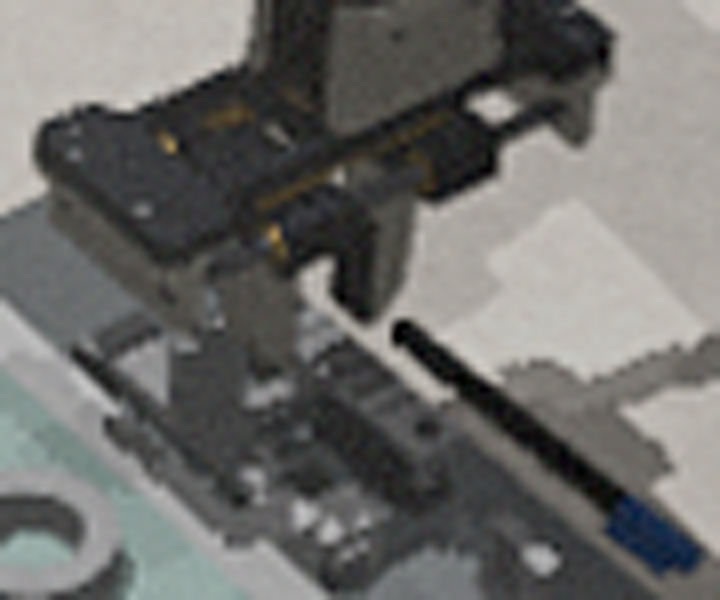

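The P fingertip shows at about (372,318) in the crop, still above the bar, and there is no contact force. This is consistent with the raised tips. I'll continue down in small steps.

Request:
{"op": "move_arm", "data": {"rows": [[0,0,-3,0,0.35],[0,0,-3,0,0.35],[0,0,-2,0,0.35],[0,0,0,0,0.35]]}}

```text
time: 2.95
tool_pos: [0.5328, 0.0988, 0.0523]
tool_rot: [-3.141, -0.0, 1.722]
contact_force: [0.6, -0.4, -0.5]
opening: 0.0298
grip_force: 0.0
```

Request:
{"op": "move_arm", "data": {"rows": [[0,0,-2,0,0.35],[0,0,-2,0,0.35],[0,0,0,0,0.35]]}}

```text
time: 3.25
tool_pos: [0.5328, 0.0988, 0.0482]
tool_rot: [-3.141, -0.0, 1.722]
contact_force: [-0.7, 0.3, 0.6]
opening: 0.0295
grip_force: 0.0
```

Request:
{"op": "move_arm", "data": {"rows": [[0,0,-2,0,0.35],[0,0,-1,0,0.35],[0,0,0,0,0.35]]}}

```text
time: 3.55
tool_pos: [0.5329, 0.0988, 0.0454]
tool_rot: [-3.141, -0.0, 1.722]
contact_force: [0.1, 0.5, -0.4]
opening: 0.0297
grip_force: 0.0
```

No contact yet. The tips taper towards their inner faces, so at a 30 mm opening the P tip may be too close to the bar's edge (x ≈ -14). I'll go up, widen to about 46 mm and check.

Request:
{"op": "move_arm", "data": {"rows": [[0,0,10,0,0.35],[0,0,10,0,0.35],[0,0,10,0,0.2],[0,0,0,0,0.0],[0,0,0,0,0.0],[0,0,0,0,0.0]]}}

```text
time: 4.15
tool_pos: [0.5328, 0.0988, 0.0754]
tool_rot: [-3.141, -0.0, 1.722]
contact_force: [-0.5, 0.3, -0.0]
opening: 0.0456
grip_force: 0.0
```

Run:
```python
from h import *
from cell import monitor
s=monitor.observe();print(s["tool_pos"],s["opening"],s["contact_force"])
R=np.array([[np.cos(.151),-np.sin(.151)],[np.sin(.151),np.cos(.151)]])
for z in(.1055,.115,.124,.13):
    for c in((430,225),(310,285),(375,185)):
        q=plane("scene",(c[0]+500-6)/12+290,(c[1]+350-6)/12+190,z);print(z,(R.T@(q[:2]-[.536,.0763])*1e3).round(1),end=" ")
    print()
im=vision.read_camera("scene")[:,:,::-1]
cv2.imwrite("pics/s3.png",cv2.resize(im[215:275,330:410],None,fx=10,fy=10,interpolation=cv2.INTER_CUBIC))
```

```text
[0.53275237 0.0988231  0.07538459] 0.04562738904776152 [-0.48864184  0.27725605 -0.01346804]
0.1055 [-38.6  11.5] 0.1055 [-2.8 12.2] 0.1055 [-37.3  -6.8] 
0.115 [-30.8  19.9] 0.115 [ 4.6 20.6] 0.115 [-29.5   1.8] 
0.124 [-23.4  27.8] 0.124 [11.7 28.6] 0.124 [-22.2   9.9] 
0.13 [-18.5  33.1] 0.13 [16.4 33.8] 0.13 [-17.2  15.3]
```

View pics/s3.png

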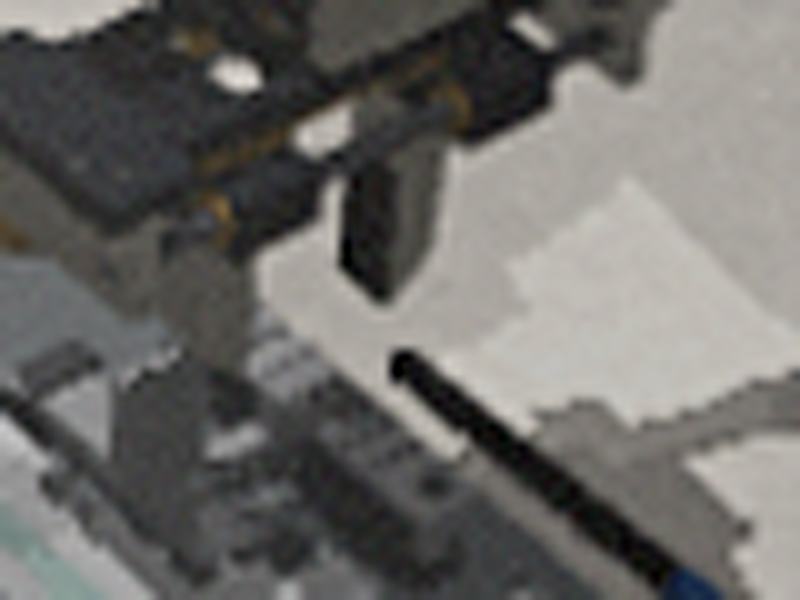

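In this view the P tip's lowest corner is at (385,300). The corner geometry agrees in both x and y if the tips sit about 24 mm above the TCP, so contact should come near TCP z ≈ 28 mm. Before descending I'll check the body's clearance to the ring gauge.

Run:
```python
from h import *
R=np.array([[np.cos(.151),-np.sin(.151)],[np.sin(.151),np.cos(.151)]])
st=lambda q:(R.T@(q[:2]-[.536,.0763])*1e3).round(1)
print("ring",st(plane("top",258,216,.086)), st(plane("scene",143/6+300,335/6+220,.086)))
for z in(.075,.085,.095,.105,.115):
    for c in((385,300),(340,265)):
        q=plane("scene",c[0]/10+329.5,c[1]/10+214.5,z);print(z,st(q),end=" ")
    print()
# body lower edge, s3: right end block lower corner (630,80); s2 (200,335) left block bottom
for z in(.09,.11,.13,.15,.17): print(z,st(plane("scene",200/8+319.5,335/8+209.5,z)),st(plane("scene",580/8+319.5,143/8+209.5,z)))
```

```text
ring [132.8  46. ] [135.2  49.4]
0.075 [-46.3   9.8] 0.075 [-45.6  -9. ] 
0.085 [-38.3  18.4] 0.085 [-37.5  -0.2] 
0.095 [-30.2  27. ] 0.095 [-29.5   8.5] 
0.105 [-22.2  35.6] 0.105 [-21.5  17.3] 
0.115 [-14.1  44.2] 0.115 [-13.4  26.1] 
0.09 [36.   8.2] [-138.5    4.3]
0.11 [50.7 25.7] [-120.3   21.9]
0.13 [65.4 43.1] [-102.1   39.4]
0.15 [80.1 60.6] [-84.   56.9]
0.17 [94.7 78.1] [-65.8  74.5]
```

The ring is clear of the hand. The same image offset would also fit an xy shift of about (-22,-21) mm. I'll separate the two using the start pictures, where both cameras see the gripper.

Run:
```python
from h import *
a=cv2.imread("pics/top0.png")[370:445,60:150];b=cv2.imread("pics/scene0.png")[185:285,540:620]
out=np.zeros((600,800,3),np.uint8)
A=cv2.convertScaleAbs(cv2.resize(a,None,fx=5,fy=5,interpolation=cv2.INTER_CUBIC),alpha=2);out[:375,:450]=A
B=cv2.resize(b,None,fx=4.3,fy=4.3,interpolation=cv2.INTER_CUBIC)
B=cv2.convertScaleAbs(B,alpha=1.6);out[:430,456:800]=B
p=np.array([.1988,.4855,.2029]);an=2.7528-np.pi/2;d=np.array([np.cos(an),np.sin(an),0]);e=np.array([-d[1],d[0],0])
for k in(-1,1):
  for n,o,f,off in(("top",(60,370),5,0),("scene",(540,185),4.3,456)):
    for sh,col in((np.zeros(3),(0,0,255)),(np.array([0,0,.024]),(0,255,0))):
      for w in(-.0095,.0095):
        q=(proj(n,p+k*.046*d+w*e+sh)-o+.5)*f+[off,0];cv2.circle(out,tuple(int(v) for v in q),3,col,-1)
    print(n,proj(n,p+k*.046*d))
cv2.imwrite("pics/cmp.png",out)
```

```text
top [113.90152526 408.28372528]
scene [553.62030192 255.23372672]
top [ 78.77808431 391.13895527]
scene [568.62242426 281.21060456]
```

View pics/cmp.png

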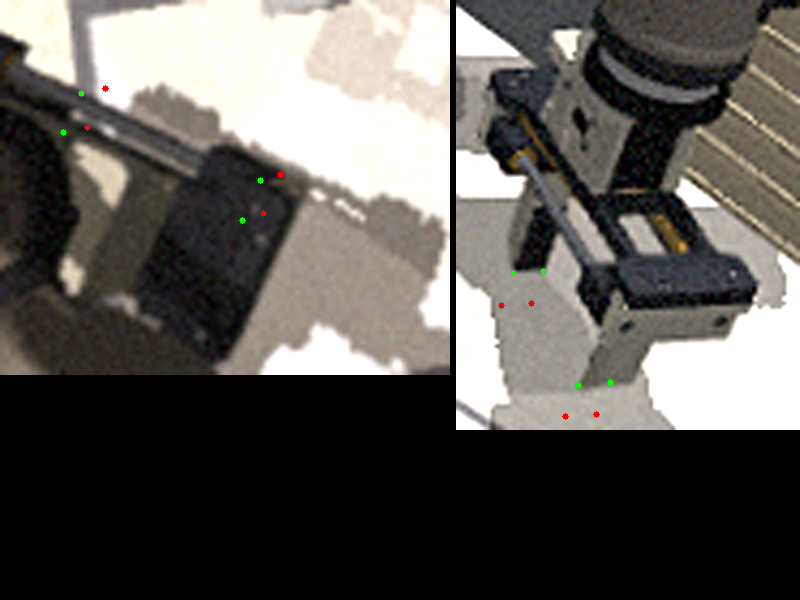

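In the scene view the +24 mm markers land exactly on the finger bottoms at a different arm pose and yaw, and the top view contradicts an xy shift. So the tips sit about 24–27 mm above the reported TCP. I'll descend to contact.

Request:
{"op": "move_arm", "data": {"rows": [[0,0,-12,0,0.0],[0,0,-12,0,0.0],[0,0,-12,0,0.0],[0,0,-5,0,0.0],[0,0,0,0,0.0]]}}

```text
time: 4.7
tool_pos: [0.5321, 0.0988, 0.0331]
tool_rot: [-3.139, -0.0, 1.722]
contact_force: [-0.2, -0.1, 1.1]
opening: 0.0459
grip_force: 0.0
```

Request:
{"op": "move_arm", "data": {"rows": [[0,0,-2,0,0.0],[0,0,-2,0,0.0],[0,0,0,0,0.0]]}}

```text
time: 5.0
tool_pos: [0.5331, 0.0989, 0.0306]
tool_rot: [3.141, 0.0, 1.722]
contact_force: [-0.1, -0.1, 0.2]
opening: 0.0458
grip_force: 0.0
```

Request:
{"op": "move_arm", "data": {"rows": [[0,0,-2,0,0.0],[0,0,-1,0,0.0],[0,0,0,0,0.0]]}}

```text
time: 5.3
tool_pos: [0.5334, 0.0989, 0.0279]
tool_rot: [3.141, 0.0, 1.722]
contact_force: [0.1, 0.3, 3.8]
opening: 0.0456
grip_force: 1.9
```

Request:
{"op": "move_arm", "data": {"rows": [[0,0,-2,0,0.0],[0,0,0,0,0.0]]}}

```text
time: 5.5
tool_pos: [0.5333, 0.0989, 0.0257]
tool_rot: [3.141, 0.0, 1.722]
contact_force: [-0.4, -0.1, 4.6]
opening: 0.0458
grip_force: 2.3
```

Contact came at TCP z ≈ 28.5 mm with the spring force as specified. Now I'll press down towards the stop.

Request:
{"op": "move_arm", "data": {"rows": [[0,0,-2,0,0.0],[0,0,-2,0,0.0],[0,0,0,0,0.0]]}}

```text
time: 5.8
tool_pos: [0.5333, 0.0989, 0.0217]
tool_rot: [3.141, 0.0, 1.722]
contact_force: [0.3, 0.3, 5.5]
opening: 0.0457
grip_force: 3.0
```

Request:
{"op": "move_arm", "data": {"rows": [[0,0,-1,0,0.0],[0,0,0,0,0.0]]}}

```text
time: 6.0
tool_pos: [0.5334, 0.0989, 0.021]
tool_rot: [3.141, 0.0, 1.722]
contact_force: [-0.8, 0.4, 6.0]
opening: 0.0457
grip_force: 3.2
```

Request:
{"op": "move_arm", "data": {"rows": [[0,0,-1,0,0.0],[0,0,-1,0,0.0],[0,0,0,0,0.0]]}}

```text
time: 6.3
tool_pos: [0.5334, 0.099, 0.0207]
tool_rot: [3.14, 0.0, 1.722]
contact_force: [-4.6, 0.4, 20.6]
opening: 0.0461
grip_force: 10.7
```

The catch is at its stop (20 N at 7.8 mm down). I'll ease off slightly and sweep along stage -y.

Request:
{"op": "move_arm", "data": {"rows": [[0,0,1,0,0.0],[0.6,-4,0,0,0.0],[0.6,-4,0,0,0.0],[0.3,-2,0,0,0.0],[0,0,0,0,0.0]]}}

```text
time: 6.8
tool_pos: [0.5349, 0.0906, 0.0209]
tool_rot: [3.14, -0.003, 1.721]
contact_force: [-2.6, 8.5, 14.1]
opening: 0.0463
grip_force: 7.0
```

Request:
{"op": "move_arm", "data": {"rows": [[0.3,-2,0,0,0.0],[0.3,-2,0,0,0.0],[0.3,-2,0,0,0.0],[0,0,0,0,0.0]]}}

```text
time: 7.2
tool_pos: [0.5358, 0.0852, 0.0209]
tool_rot: [3.139, -0.003, 1.721]
contact_force: [-2.9, 11.3, 14.5]
opening: 0.0458
grip_force: 7.7
```

Request:
{"op": "move_arm", "data": {"rows": [[0.3,-2,0,0,0.0],[0.3,-2,0,0,0.0],[0.3,-2,0,0,0.0],[0.3,-2,0,0,0.0],[0.3,-2,0,0,0.0],[0,0,0,0,0.0]]}}

```text
time: 7.8
tool_pos: [0.5373, 0.0752, 0.0209]
tool_rot: [3.139, -0.003, 1.721]
contact_force: [-2.1, 10.4, 14.4]
opening: 0.0462
grip_force: 7.6
```

Request:
{"op": "move_arm", "data": {"rows": [[0.3,-2,0,0,0.0],[0.3,-2,0,0,0.0],[0.3,-2,0,0,0.0],[0.3,-2,0,0,0.0],[0,0,0,0,0.0]]}}

```text
time: 8.3
tool_pos: [0.5385, 0.0671, 0.0209]
tool_rot: [3.139, -0.003, 1.721]
contact_force: [-2.0, 10.3, 13.9]
opening: 0.0457
grip_force: 7.4
```

Request:
{"op": "move_arm", "data": {"rows": [[0.3,-2,0,0,0.0],[0.3,-2,0,0,0.0],[0.3,-2,0,0,0.0],[0,0,0,0,0.0]]}}

```text
time: 8.7
tool_pos: [0.5394, 0.0611, 0.0209]
tool_rot: [3.139, -0.003, 1.721]
contact_force: [-2.1, 10.1, 14.7]
opening: 0.0462
grip_force: 7.7
```

Request:
{"op": "move_arm", "data": {"rows": [[0.3,-2,0,0,0.0],[0,0,0,0,0.0]]}}

```text
time: 8.9
tool_pos: [0.5394, 0.061, 0.0209]
tool_rot: [3.139, -0.005, 1.722]
contact_force: [-1.7, 19.4, 15.4]
opening: 0.0458
grip_force: 12.1
```

The end stop is reached: travel is 38 mm in all and the push force jumped to 19 N. I'll hold briefly, then raise straight up to let the catch spring into the notch.

Request:
{"op": "move_arm", "data": {"rows": [[0,0,0,0,0.0],[0,0.5,1,0,0.0],[0,0.5,2,0,0.0],[0,0.5,3,0,0.0],[0,0.5,4,0,0.0],[0,0,4,0,0.0],[0,0,0,0,0.0]]}}

```text
time: 9.6
tool_pos: [0.5378, 0.0606, 0.0328]
tool_rot: [-3.139, -0.003, 1.722]
contact_force: [-1.7, 7.4, 2.0]
opening: 0.046
grip_force: 4.2
```

Request:
{"op": "move_arm", "data": {"rows": [[-0.6,4,2,0,0.0],[0,0,15,0,0.0],[0,0,25,0,0.0],[0,0,30,0,0.0],[0,0,40,0,0.0],[0,0,0,0,0.0]]}}

```text
time: 10.2
tool_pos: [0.5418, 0.0627, 0.1506]
tool_rot: [3.132, 0.002, 1.722]
contact_force: [0.6, 0.6, -0.9]
opening: 0.046
grip_force: 0.0
```

Hand is clear. I'll retreat so the top camera can see the lock, then check the tab numerically.

Request:
{"op": "move_arm", "data": {"rows": [[0,0,30,0,0.0],[-20,35,0,0,0.0],[-20,35,0,0,0.0],[-20,35,0,0,0.0],[-20,35,0,0,0.0],[-20,35,0,0,0.0],[-20,35,0,0,0.0],[-20,35,0,0,0.0],[-20,35,0,0,0.0],[0,0,0,0,0.0]]}}

```text
time: 11.2
tool_pos: [0.376, 0.3459, 0.1747]
tool_rot: [-3.14, -0.001, 1.726]
contact_force: [0.8, -0.3, -0.1]
opening: 0.046
grip_force: 0.0
```

Run:
```python
from h import *
from cell import monitor
s=monitor.observe();print(s["time"],s["tool_pos"],s["contact_force"])
R=np.array([[np.cos(.151),-np.sin(.151)],[np.sin(.151),np.cos(.151)]])
W=lambda x,y,z:np.r_[R@[x,y]+[.536,.0763],z]
a=cv2.imread("pics/top0.png",0);b=cv2.cvtColor(vision.read_camera("top"),cv2.COLOR_RGB2GRAY);cv2.imwrite("pics/top_end.png",b)
# brightness along the tab's upper edge (averaged over x 28..38) as a function of stage y
def prof(im,x0,x1,z):
    r=[]
    for y in range(-46,13,3):
        pts=np.array([proj("top",W(x/1e3,y/1e3,z)) for x in np.linspace(x0,x1,7)],np.float32)
        r.append(int(cv2.remap(im,pts[None,:,:],None,cv2.INTER_LINEAR).mean()))
    return r
print(list(range(-46,13,3)));print(prof(a,30,39,.079));print(prof(b,30,39,.079))
# catch height: screw shift in the top view
for n,c in(("L",(-.024,.06)),("R",(-.024,-.045))):
    u,v=proj("top",W(*c,.0545)).round().astype(int)
    t=a[v-6:v+7,u-8:u+9];m=cv2.matchTemplate(b[v-10:v+11,u-12:u+13],t,cv2.TM_CCOEFF_NORMED);print(n,cv2.minMaxLoc(m)[1::2])
d=cv2.absdiff(cv2.GaussianBlur(a,(3,3),0),cv2.GaussianBlur(b,(3,3),0))
n,l,st,ce=cv2.connectedComponentsWithStats((d>35).astype(np.uint8))
print([(list(map(int,st[i]))) for i in range(1,n) if st[i][4]>4])
```

```text
11.2 [0.37602934 0.34586323 0.17474037] [ 0.76381856 -0.27571667 -0.12358131]
[-46, -43, -40, -37, -34, -31, -28, -25, -22, -19, -16, -13, -10, -7, -4, -1, 2, 5, 8, 11]
[79, 73, 80, 81, 81, 78, 80, 80, 81, 80, 80, 78, 80, 76, 84, 124, 101, 77, 80, 81]
[85, 80, 85, 86, 94, 131, 128, 82, 83, 87, 87, 87, 88, 88, 87, 88, 88, 89, 89, 87]
L (0.9963821172714233, (4, 4))
R (0.9964550137519836, (4, 4))
[[291, 248, 3, 5, 12], [303, 251, 11, 8, 76], [275, 255, 10, 10, 44], [287, 254, 9, 7, 28], [261, 259, 2, 3, 5], [61, 274, 188, 206, 14554], [103, 302, 16, 22, 213], [126, 363, 5, 7, 24], [30, 370, 93, 110, 6496], [2, 386, 24, 21, 193], [0, 397, 19, 43, 470], [105, 400, 14, 23, 82], [223, 423, 16, 12, 111], [114, 435, 27, 14, 194], [117, 449, 27, 21, 313], [10, 469, 11, 11, 49], [328, 469, 3, 5, 6], [149, 474, 11, 6, 35], [28, 476, 8, 4, 22]]
```

The tab has moved from stage y ≈ -0.3 to -29.9 mm (fully open). The screw heads are back at their rest position, nothing else in the lock's surroundings has changed, and nothing touches the hand. Handing in.

```bash
python3 -c "
from cell import workorder
print(workorder.hand_in())"
```

```text
the job is handed in; nothing more can be done
None
```

I handed the job in at about 11 s: the catch was held down while the bolt was pushed to its end stop (tab measured 29.7 mm along) and then released, and the hand was backed off clear. The hand-in returned no verdict, and the catch being fully up is inferred from the release because the top view can't resolve 8 mm of height.

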